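# Clear the small turntable and set the spirit level on it

### The arm

A 6-joint arm with a two-finger parallel gripper is mounted at the origin on the work surface. World frame = base frame: x ahead of the robot, y to its left, z up, the work surface at z = 0. Lengths are in m, angles in rad, forces in N, time in s.
With the tool pointing down it reaches from about 0.375 to 0.925 m from the base axis. Payload 5.7 kg.
Tool frame: the origin (TCP) lies midway between the tips of the shut fingers; the grasp point (between the pads) lies 19 mm behind it; z points along the fingers, x is the direction in which the jaws open and shut, and the axes are right-handed (so a half turn about z gives the same grasp; the last joint's range is limited). The gripper opens to 88 mm and grips with 3 to 60 N. Pads are 20 mm wide; open, the fingers measure 115 mm over their backs; the gripper's body (75 mm by 178 mm) begins 61 mm behind the grasp point.
Start: joints at [1.175, 0.359, 1.51, -0, 1.272, -0.115], TCP at [0.166, 0.576, 0.223] pointing down, gripper open.
Joint ranges: [-2.97, 2.97], [-1.01, 2.36], [0.21, 2.38], [-0.96, 4.11], [0.2, 2.71], [-2.98, 2.98]. Speed limits (rad/s): [2.39, 2.39, 3.14, 3.14, 3.14, 3.14].

### API

Orientations are given as a unit quaternion [x, y, z, w].
In Python, from bench import move_ptp, servo_line, goto_joints, move_gripper, sleep, inverse_kinematics, capture, PlanningError, close_job, spot_in, silhouettes, current_clock, current_joint_pos, current_qvel, current_joint_torque, current_position, current_orientation, current_force, current_torque, current_finger_gap gives the robot as it stands. Calls block until the motion is done:
- move_ptp(position, orientation): joint-space move of the TCP to a pose.
- servo_line(position, orientation=None, rate=0.15, contact_N=None): straight line of the TCP; orientation=None keeps the orientation; rate is the mean speed in m/s. With contact_N (N) it stops when the force on the tool has changed by that much, and returns True; else False.
- goto_joints(angles): joint-space move.
- move_gripper(opening): finger opening in m; the grip force is fixed at half the most; returns when the fingers have stopped.
- sleep(seconds).
- inverse_kinematics(position, orientation): joint angles nearest the present ones, or None.
- capture(name): name is "scene" or "top" or "wrist"; returns a dict with "image" (400x640x3 uint8, blue, green, red), "range_z" (400x640 float32, m along the optical axis (not along the pixel's ray), 0 where there is no reading), "intrinsics" (3x3 intrinsics, pixels), "R" (3x3) and "t" (3): a world point X has camera coordinates R X + t. Camera axes: x right, y down, z forward; pixel columns grow to the right and rows downward; lengths in m; the calibration is good to about 2 mm. The wrist camera is an equidistant fisheye: a pixel r from the principal point sees the ray r / f radians off the axis. A picture is of the moment at which its call begins.
A pose or a line that the arm cannot do raises PlanningError and nothing moves.
- close_job(): hands the job in, once; it reports no verdict.
Trained networks look in the newest picture that a camera, given by its name, has taken for a name from the list of things; names that differ only in an ending like _2 or _b are one class to them, and where a whole thing is asked for, a point or a joint stands for the part that bears it (a point fixed in the world has none). Each returns a list of dicts, best first, with "conf" (0 to 1); they miss things now and then, are a little off and sometimes report something else, mostly with a low value. They report only what shows in the picture. A call takes as long as a camera call. They do not tell look-alikes from the thing itself.
- spot_in(camera, query): "xy" ([column, row] in pixels, amid what is visible of it).
- silhouettes(camera, query): "region" (400x640 bool, what is visible of it) and "xy" ([column, row] in pixels, amid what is visible of it).
Readings, each from a call of its own:
- current_clock(): time.
- current_joint_pos(): joint angles.
- current_qvel(): joint speeds.
- current_joint_torque(): joint torques, N m.
- current_position(): TCP position.
- current_orientation(): TCP orientation.
- current_force(): force on the tool from outside, world axes, zero at the start.
- current_torque(): the same for the moment, N m.
- current_finger_gap(): finger opening in m.
Only numpy, scipy, OpenCV 4.12 (cv2) and the standard library are available. Lean on these libraries where they do the work, as an engineer would, in place of code of your own. Each camera call takes 0.05 s, during which the arm holds its last target.

### The job

The little turntable has to be levelled before the next disc. Take the pile on it apart: put the loupe into the square felt-lined steel tray, the black stylus tin into the empty bay of the wooden stylus rack and the brass weight into its round felt-lined wooden rest; then, with all three put away, stand the round spirit level flat on the bare platter, beside the spindle. Set each thing down gently and upright, and leave the two yellow adapters where they lie.

Things in the scene. Friction and masses are not known exactly. Their poses are not given: they have to be found in the camera images.
- turntable: Aluminium turntable fixed on the bench: a platter 120 mm across, flat top 34 mm above the bench, spinning freely about the vertical. At its centre a chrome spindle, 7 mm thick, stands 14 mm above it. Origin: on the axis at bench height. It carries the pile: weight, tin on it, loupe on that. The level goes beside the spindle, its centre about 32 mm (at most 45) from the axis, on any side.
- loupe: Steel pocket loupe, a slim upright barrel 32 mm in diameter, straight and graspable over its height of 34 mm, with a domed glass lens on top (40 mm in all), about 60 g. Stands on the tin's lid. Origin: centre of its underside; z up. Belongs in the square steel tray.
- tin: Round black bakelite stylus tin, 48 mm in diameter, 26 mm high, flat lid, about 50 g. Stands on the weight's flat top. Origin: centre of its underside; z up. Belongs in the empty bay of the stylus rack.
- weight: Turned brass record weight, about 500 g, 36 mm high: foot flange 70 mm in diameter and 12 mm high, above it a grip barrel 54 mm in diameter with a flat top. A bore 12 mm wide, 18 mm deep in its underside stands over the spindle: lift it straight up. Origin: centre of its underside; z up. Belongs in the round rest.
- level: Round bullseye spirit level: a low brass puck 34 mm in diameter, 16 mm high, with a greenish vial face with a ring and a bubble, about 70 g. Stands alone on the bench. Origin: centre of its underside; z up. Goes on the platter last.
- loupe_tray: Small square steel tray with a grey felt floor, fixed on the bench: 68 mm outside, 60 mm inside, felt floor 4 mm above the bench, rim 9 mm above the bench (5 mm above the felt). Origin: under its centre at bench height; axes along its sides. The loupe stands anywhere flat on its floor.
- stylus_rack: Wooden stylus rack, fixed. Square bay 76 mm inside, 84 outside, floor 4 mm, rim 10 mm above the bench; origin under the bay's centre at bench height. On its +y side a 14 mm high block holds four stylus tubes in a row along x (tops at 30 mm, centres at y = 56 mm): fingers closing along the rack's x axis keep clear of them. The tin stands anywhere flat on the bay's floor.
- weight_rest: Round turned light-wood dish with a grey felt floor, fixed on the bench: 106 mm outside, 96 mm inside; floor 6 mm and rim 12 mm above the bench. Origin: under its centre at bench height. The weight stands flat on the felt inside.
- adapter_a: Yellow plastic spider adapter (ring with three spokes), 38 mm in diameter, 5 mm thick, lying loose on the bench; not to be moved. Origin: centre of its underside.
- adapter_b: Second yellow spider adapter, the same; not to be moved. Origin: centre of its underside.
Not all that is in view belongs to the job. Leave any pink or turquoise look-alike of the level alone.

How it is judged:
By the outcome, as a careful person would: the job done as asked, in the order asked, and still so for the second after the job is handed in, with the robot touching nothing.
It also fails if it takes over 128 s, if anything falls off the work surface, if the arm or the gripper's body presses on something with over 40 N, if the wrist force passes 120 N, or if a joint passes its speed limit or range.

## Working session

There is one attempt and no reset: what is moved stays moved. The work goes in short steps, each a Python script; the robot and the scene stay as the last script left them, time stands still between calls to the robot, and variables do not carry over. Pictures are saved under pics/ and viewed, and the job is handed in when it is done.

```bash
mkdir -p pics; ls
cat > h.py <<'E'
import numpy as np, cv2
from bench import *
def world(c,u,v,z=None):
    K=c["intrinsics"];d=np.array([(u-K[0,2])/K[0,0],(v-K[1,2])/K[1,1],1.])
    R=c["R"];t=c["t"];o=-R.T@t;r=R.T@d
    s=c["range_z"][int(round(v)),int(round(u))] if z is None else (z-o[2])/r[2]
    return o+s*r
def cloud(c,m):
    vs,us=np.nonzero(m&(c["range_z"]>0));K=c["intrinsics"];Z=c["range_z"][vs,us]
    P=np.stack([(us-K[0,2])/K[0,0]*Z,(vs-K[1,2])/K[1,1]*Z,Z],1)
    return (P-c["t"])@c["R"]
E
python3 - <<'E'
from h import *
for n in("top","scene"):
    c=capture(n);cv2.imwrite(f"pics/{n}0.png",c["image"])
    print(n,c["intrinsics"].tolist(),(-c["R"].T@c["t"]).round(3),c["R"].round(2).tolist())
    for q in "turntable loupe tin weight level loupe_tray stylus_rack weight_rest adapter_a".split():
        for s in silhouettes(n,q)[:4]:
            if s["conf"]<.2: continue
            P=cloud(c,s["region"])
            print(q,round(s["conf"],2),np.round(s["xy"]),s["region"].sum(),np.median(P,0).round(3),P.min(0).round(3),P.max(0).round(3))
print(current_clock(),current_orientation(),current_finger_gap())
E
```

```text
pics
top [[467.5173955791521, 0.0, 317.2928502940722], [0.0, 467.5173955791521, 194.12676865402284], [0.0, 0.0, 1.0]] [3.900e-01 1.000e-03 1.215e+00] [[0.0, -1.0, -0.01], [-0.98, 0.0, -0.19], [0.19, 0.01, -0.98]]
turntable 0.65 [217. 256.] 1127 [0.472 0.288 0.033] [ 0.418  0.236 -0.004] [0.536 0.366 0.131]
tin 0.66 [200. 254.] 101 [0.463 0.284 0.095] [0.451 0.273 0.084] [0.494 0.308 0.1  ]
weight 0.87 [207. 251.] 334 [0.475 0.276 0.047] [0.442 0.26  0.029] [0.51  0.317 0.094]
level 0.66 [341. 186.] 116 [ 0.656 -0.056  0.016] [ 0.643 -0.07   0.005] [ 0.673 -0.041  0.019]
level 0.56 [377. 187.] 129 [ 0.648 -0.146  0.016] [ 0.633 -0.161  0.   ] [ 0.665 -0.131  0.022]
level 0.49 [403. 187.] 139 [ 0.654 -0.222  0.015] [ 0.639 -0.238 -0.002] [ 0.671 -0.207  0.021]
level 0.49 [376. 220.] 121 [ 0.564 -0.144  0.015] [ 0.551 -0.159 -0.002] [ 0.58  -0.129  0.021]
loupe_tray 0.69 [318. 260.] 744 [0.456 0.004 0.004] [ 0.411 -0.04  -0.005] [0.501 0.048 0.015]
loupe_tray 0.48 [200. 254.] 161 [0.466 0.284 0.095] [0.451 0.273 0.068] [0.497 0.311 0.107]
stylus_rack 0.67 [421. 256.] 1473 [ 0.464 -0.261
[... 1245 characters left out ...]
3] [ 0.741 -0.13   0.019]
level 0.74 [265. 268.] 246 [ 0.658 -0.146  0.016] [ 0.635 -0.16   0.   ] [ 0.67  -0.128  0.019]
level 0.67 [230. 288.] 290 [ 0.665 -0.222  0.016] [ 0.629 -0.237 -0.001] [ 0.676 -0.205  0.019]
level 0.58 [251. 245.] 222 [ 0.576 -0.144  0.015] [ 0.537 -0.16  -0.002] [ 0.587 -0.124  0.019]
stylus_rack 0.87 [182. 234.] 1606 [ 0.47  -0.259  0.006] [ 0.405 -0.318 -0.001] [ 0.516 -0.2    0.032]
weight_rest 0.79 [392. 214.] 1215 [0.644 0.168 0.007] [ 0.578  0.115 -0.002] [0.697 0.233 0.014]
adapter_a 0.46 [351. 272.] 198 [ 0.73  -0.002  0.004] [ 0.712 -0.018 -0.002] [0.75  0.019 0.008]
1.0 [ 7.99096756e-01  6.01202440e-01 -1.30501927e-05 -4.45521762e-07] 0.08754139270893392
```

View pics/top0.png

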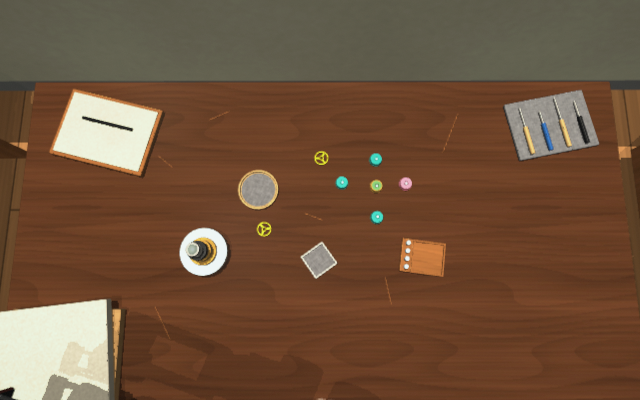

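View pics/scene0.png

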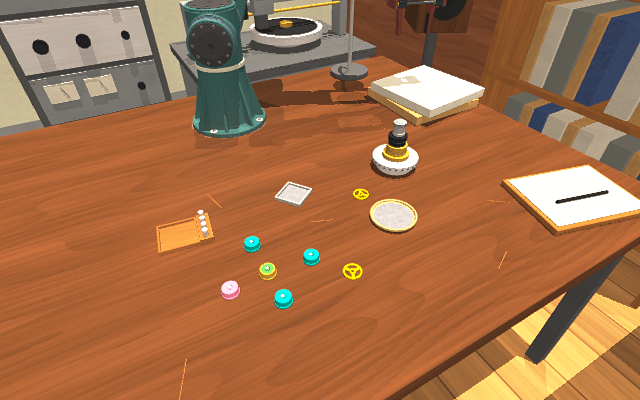

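Run:
```python
import cv2
a=cv2.imread("pics/scene0.png")[210:330,190:390];cv2.imwrite("pics/levels.png",cv2.resize(a,None,fx=4,fy=4,interpolation=cv2.INTER_CUBIC))
a=cv2.imread("pics/top0.png")[150:300,150:470];cv2.imwrite("pics/topz.png",cv2.resize(a,None,fx=2.5,fy=2.5,interpolation=cv2.INTER_CUBIC))
```

```text
(no output)
```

View pics/levels.png

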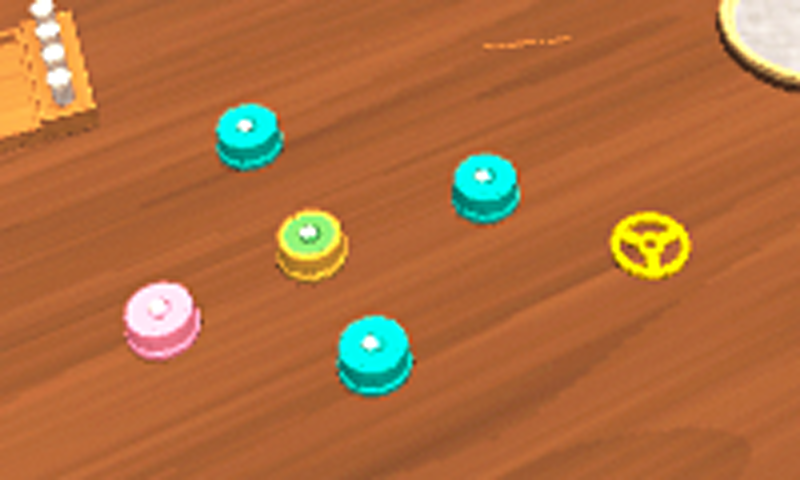

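View pics/topz.png

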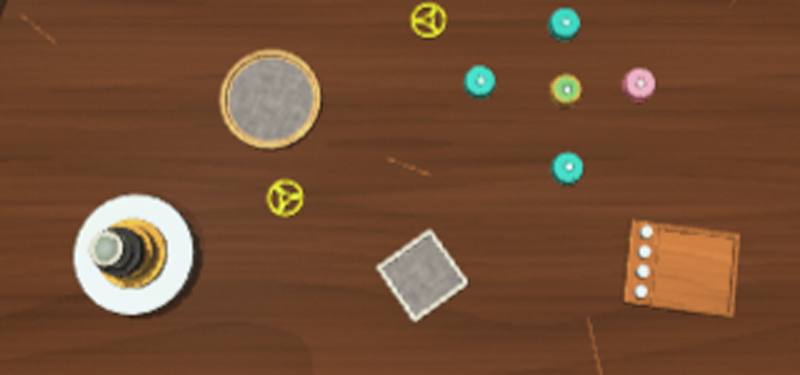

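The candidates for the level in the scene picture are turquoise (251,245), (311,257) and (283,298), pink (230,290), and the brass one with a green face (267,270). The enlarged crop shows that only (267,270) has a brass body and greenish face, so that is the level (top view (376,186)). The look-alikes sit about 80 mm away on four sides, so I'll grasp it along a diagonal. Next I'll measure the positions more precisely.

```bash
cat > meas.py <<'E'
from h import *
from scipy.optimize import least_squares
cs={n:capture(n) for n in("top","scene")}
def circ(P,r,c0):
    f=lambda p:np.hypot(P[:,0]-p[0],P[:,1]-p[1])-r
    s=least_squares(f,c0,loss="soft_l1",f_scale=.001)
    return s.x.round(4),len(P),np.median(abs(f(s.x))).round(4)
def near(P,c,r,z0,z1): return P[(np.hypot(P[:,0]-c[0],P[:,1]-c[1])<r)&(P[:,2]>z0)&(P[:,2]<z1)]
E
python3 - <<'E'
from meas import *
full=np.ones((400,640),bool)
for n,c in cs.items():
    P=cloud(c,full)
    for nm,z0,z1,r,cc in [("loupe",.1,.127,.016,(.475,.287)),("tin",.073,.093,.024,(.475,.287)),("weight",.05,.067,.027,(.475,.287)),("platterside",.01,.028,.06,(.475,.287)),("levelside",.003,.013,.017,(.65,-.146))]:
        Q=near(P,cc,r+.02,z0,z1)
        if len(Q)>5: print(n,nm,circ(Q,r,cc))
    for nm,z0,z1,r,cc in [("loupetop",.129,.145,.03,(.475,.287)),("tintop",.094,.0975,.03,(.475,.287)),("platter",.032,.036,.065,(.475,.287)),("level",.014,.02,.025,(.65,-.146)),("rest",-.01,.1,.06,(.64,.165))]:
        Q=near(P,cc,r,z0,z1)
        if len(Q)>2: print(n,nm,len(Q),Q.mean(0).round(4),((Q.min(0)+Q.max(0))/2).round(4),(Q.max(0)-Q.min(0)).round(4))
    im=c["image"]
    # masks projected
    for q,z,zz in [("loupe_tray",.009,None),("stylus_rack",.010,None),("weight_rest",.012,None)]:
        s=silhouettes(n,q)[0]; m=s["region"].astype(np.uint8)
        cn=max(cv2.findContours(m,0,1)[0],key=cv2.contourArea)[:,0]
        W=np.array([world(c,u,v,z)[:2] for u,v in cn])*1000
        print(n,q,cv2.minAreaRect(W.astype(np.float32)),cv2.minEnclosingCircle(W.astype(np.float32)))
    # platter white
    p=c["image"].astype(int);
E
```

```text
top loupe (array([0.4746, 0.2991]), 45, np.float64(0.0008))
top tin (array([0.4745, 0.2976]), 43, np.float64(0.0008))
top weight (array([0.476 , 0.2968]), 44, np.float64(0.0007))
top platterside (array([0.4765, 0.2964]), 34, np.float64(0.0005))
top levelside (array([ 0.6512, -0.1454]), 70, np.float64(0.0082))
top loupetop 118 [0.4736 0.2966 0.1328] [0.4746 0.2976 0.1342] [0.0279 0.0281 0.0101]
top tintop 82 [0.4711 0.2878 0.0957] [0.4739 0.2909 0.0957] [0.0454 0.0352 0.0034]
top platter 683 [0.4748 0.2904 0.0338] [0.4765 0.2945 0.034 ] [0.118  0.1143 0.004 ]
top level 77 [ 0.6497 -0.1464  0.0164] [ 0.6509 -0.1466  0.017 ] [0.0274 0.0289 0.0059]
top rest 1562 [0.6382 0.1643 0.0055] [0.6405 0.1648 0.005 ] [0.1185 0.1195 0.0245]
top loupe_tray ((455.8810119628906, 6.281303405761719), (73.15679931640625, 71.56977844238281), 36.46863555908203) ((456.1572265625, 5.378093719482422), 45.88984680175781)
top stylus_rack ((463.6068115234375, -259.378173828125), (113.54853820800781, 87.07038116455078), 82.6420669555664) ((463.95697021484375, -259.45916748046875), 68.55867004394531)
top weight_re
[... 767 characters left out ...]
.6537 -0.1441  0.0165] [ 0.6533 -0.1439  0.0165] [0.0284 0.0299 0.0042]
scene rest 1539 [0.6456 0.1613 0.006 ] [0.6404 0.1625 0.006 ] [0.1171 0.1143 0.0177]
scene loupe_tray ((463.76361083984375, 5.7696533203125), (73.37257385253906, 75.57120513916016), 34.80105972290039) ((465.4900817871094, 5.618930816650391), 47.541255950927734)
scene stylus_rack ((461.28668212890625, -256.77838134765625), (111.46192169189453, 113.10696411132812), 83.75647735595703) ((465.2266845703125, -255.2172393798828), 72.57576751708984)
scene weight_rest ((646.8062133789062, 165.35662841796875), (104.46328735351562, 105.23612976074219), 44.895774841308594) ((645.1730346679688, 165.18499755859375), 55.30125045776367)
```

Run:
```python
from meas import *
full=np.ones((400,640),bool)
for n,c in cs.items():
    P=cloud(c,full)
    Q=near(P,(.46,-.26),.09,.025,.04); 
    pc=Q[:,:2]-Q[:,:2].mean(0); ev=np.linalg.svd(pc)[2][0]; print(n,"tubes",len(Q),Q.mean(0).round(4),((Q.min(0)+Q.max(0))/2).round(4),ev.round(3))
    Q=near(P,(.46,.005),.06,.0065,.012);print("tray rim",cv2.minAreaRect((Q[:,:2]*1000).astype(np.float32)))
    Q=near(P,(.64,.165),.06,.0095,.014);print("rest rim",cv2.minEnclosingCircle((Q[:,:2]*1000).astype(np.float32)))
    Q=near(P,(.46,-.26),.09,.0075,.012);print("rack rim",cv2.minAreaRect((Q[:,:2]*1000).astype(np.float32)))
# IK check
def q(yaw): return np.array([np.cos(yaw/2),np.sin(yaw/2),0,0])
for nm,p in [("stack",(.476,.299,.25)),("tray",(.457,.006,.12)),("rack",(.462,-.273,.12)),("rest",(.64,.165,.12)),("level",(.651,-.145,.003)),("lowtray",(.457,.006,.014))]:
    for y in range(-90,271,30):
        j=inverse_kinematics(np.array(p),q(np.radians(y)))
        print(nm,y,None if j is None else np.round(j,2))
```

```text
top tubes 64 [ 0.4691 -0.2182  0.0297] [ 0.4691 -0.2176  0.0305] [-0.992  0.128]
tray rim ((458.4505920410156, 1.7410507202148438), (67.6282958984375, 101.63766479492188), 35.45100402832031)
rest rim ((640.2239990234375, 164.62200927734375), 52.91229248046875)
rack rim ((464.0674743652344, -246.9969482421875), (138.27285766601562, 86.47341918945312), 82.4556655883789)
scene tubes 101 [ 0.4737 -0.2157  0.0292] [ 0.4725 -0.2157  0.0289] [ 0.991 -0.132]
tray rim ((459.2362365722656, 7.976692199707031), (69.02067565917969, 70.84050750732422), 35.44065475463867)
rest rim ((643.6315307617188, 167.5940704345703), 53.808494567871094)
rack rim ((465.90240478515625, -257.97930908203125), (110.89807891845703, 87.89409637451172), 81.97199249267578)
stack -90 [ 0.44  0.28  1.56 -0.    1.3   2.01]
stack -60 [ 0.44  0.28  1.56 -0.    1.3   1.49]
stack -30 [ 0.44  0.28  1.56 -0.    1.3   0.96]
stack 0 [ 0.44  0.28  1.56 -0.    1.3   0.44]
stack 30 [ 0.44  0.28  1.56 -0.    1.3  -0.09]
stack 60 [ 0.44  0.28  1.56 -0.    1.3  -0.61]
stack 90 [ 0.44  0.28  1.56 -0.    1.3  -1.13]
stack 120 [ 0.44  0.28
[... 2482 characters left out ...]
40 [-0.32  0.69  1.54 -0.    0.91  1.77]
level 270 [-0.32  0.69  1.54 -0.    0.91  1.25]
lowtray -90 [-0.14  0.48  2.02 -0.    0.65  1.43]
lowtray -60 [-0.14  0.48  2.02 -0.    0.65  0.91]
lowtray -30 [-0.14  0.48  2.02 -0.    0.65  0.39]
lowtray 0 [-0.14  0.48  2.02 -0.    0.65 -0.14]
lowtray 30 [-0.14  0.48  2.02 -0.    0.65 -0.66]
lowtray 60 [-0.14  0.48  2.02 -0.    0.65 -1.19]
lowtray 90 [-0.14  0.48  2.02 -0.    0.65 -1.71]
lowtray 120 [-0.14  0.48  2.02 -0.    0.65 -2.23]
lowtray 150 [-0.14  0.48  2.02 -0.    0.65 -2.76]
lowtray 180 None
lowtray 210 [-0.14  0.48  2.02 -0.    0.65  2.48]
lowtray 240 [-0.14  0.48  2.02 -0.    0.65  1.96]
lowtray 270 [-0.14  0.48  2.02 -0.    0.65  1.43]
```

```bash
cat >> h.py <<'E'
def q(deg):
    y=np.radians(deg); return np.array([np.cos(y/2),np.sin(y/2),0,0])
def pick(xy,yaw,z,zup,open_=.088,rate=.12):
    move_ptp([*xy,zup],q(yaw))
    if abs(current_finger_gap()-open_)>.003: move_gripper(open_)
    hit=servo_line([*xy,z],rate=rate,contact_N=8)
    print("descend hit",hit,np.round(current_position(),4))
    if hit: return False
    move_gripper(0); print("gap",round(current_finger_gap(),4),"F",np.round(current_force(),2)); return True
def wpic(name,cam="wrist",crop=None,f=1):
    c=capture(cam);im=c["image"]
    if crop: a,b,d,e=crop; im=im[b:e,a:d]
    cv2.imwrite(f"pics/{name}.png",cv2.resize(im,None,fx=f,fy=f)); return c
E
python3 - <<'E'
from h import *
print(pick((.4755,.3000),0,.107,.21))
servo_line([.4755,.3,.125],rate=.05)
print("gap",current_finger_gap(),current_force().round(2) if hasattr(current_force(),'round') else current_force(),current_clock())
wpic("w1"); wpic("s1","scene",(300,60,500,210),3)
E
```

```text
descend hit False [0.476  0.3004 0.1076]
gap 0.0313 F [-0.39  0.42 -0.86]
True
gap 0.03168168288280065 [-0.69  1.25  0.02] 5.4583
```

View pics/s1.png

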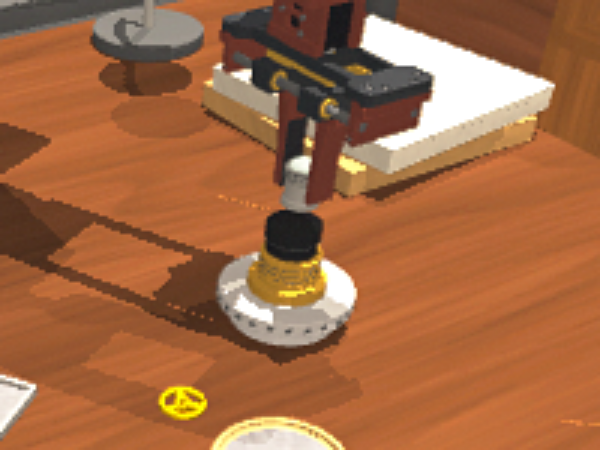

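View pics/w1.png

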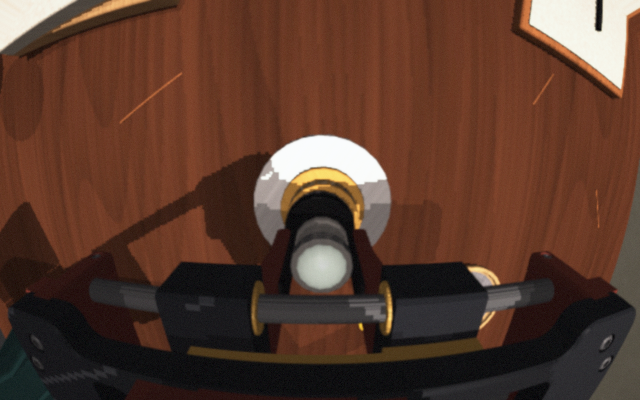

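The loupe is held upright between the fingers (wrist view about (322,265)), and the tin and weight haven't moved (crop (293,235)).

```bash
cat >> h.py <<'E'
def place(xy,yaw,ztcp,zup,lift=.2,open_=.088,over=.004,N=2.0):
    servo_line([*current_position()[:2],lift],rate=.15)
    move_ptp([*xy,zup],q(yaw))
    servo_line([*xy,ztcp+.012],rate=.12)
    print("gap",round(current_finger_gap(),4))
    sleep(.2)
    hit=servo_line([*xy,ztcp-over],rate=.02,contact_N=N)
    print("contact",hit,np.round(current_position(),4),"exp",ztcp)
    sleep(.2);move_gripper(open_);sleep(.2)
    servo_line([*current_position()[:2],zup],rate=.12)
    print("clock",current_clock())
E
python3 - <<'E'
from h import *
place((.458,.0065),35,.0156,.12)
wpic("s2","scene",(220,130,420,280),3)
E
```

```text
gap 0.0313
contact True [0.4578 0.0065 0.0148] exp 0.0156
clock 11.525
```

View pics/s2.png

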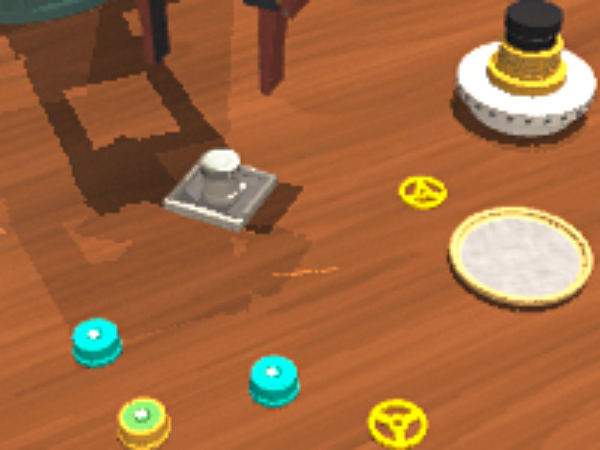

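The loupe stands upright in the tray (crop (220,175)). Next is the tin.

Run:
```python
from h import *
print(pick((.4755,.2993),-7.4,.078,.17))
p=current_position();servo_line([p[0],p[1],.1],rate=.05)
print("gap",current_finger_gap(),current_clock())
wpic("w3"); wpic("s3","scene",(300,60,500,210),3)
```

```text
descend hit False [0.4761 0.2993 0.0785]
gap 0.0475 F [-0.7   0.07  2.88]
True
gap 0.04758633835053996 14.9917
```

View pics/s3.png

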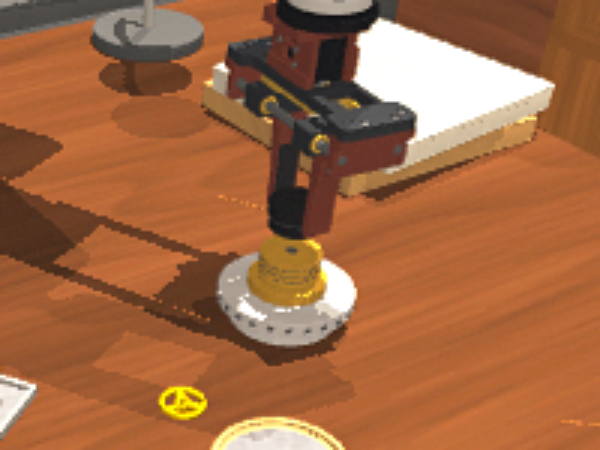

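View pics/w3.png

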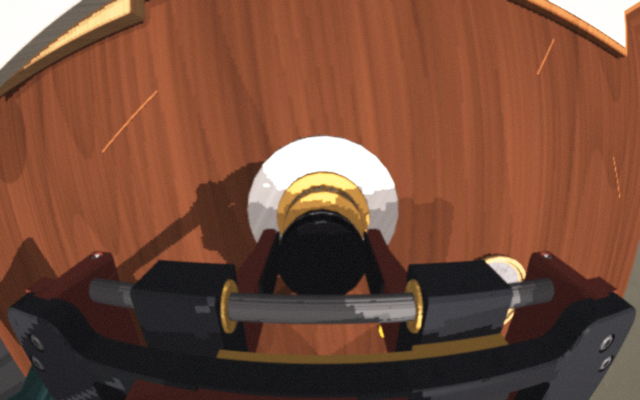

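The tin is held level (wrist view (322,250)) and the weight is undisturbed below it.

Run:
```python
from h import *
place((.4635,-.273),-7.4,.0125,.13,lift=.17)
wpic("s4","scene",(110,170,310,320),3)
```

```text
gap 0.0477
contact True [ 0.4634 -0.2729  0.0117] exp 0.0125
clock 21.9333
```

View pics/s4.png

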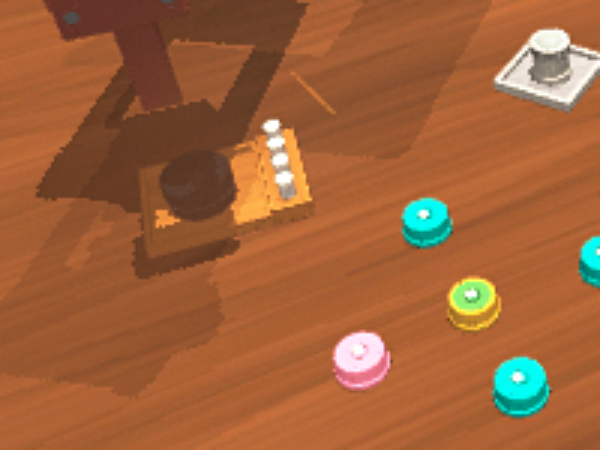

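The tin stands flat in the bay (crop (198,185)). Now I'll re-measure the weight before grasping it.

```bash
python3 - <<'E'
from h import *
move_ptp([.4773,.2983,.16],q(0))
print(current_clock())
E
python3 - <<'E'
from meas import *
full=np.ones((400,640),bool)
for n,c in cs.items():
    P=cloud(c,full)
    for nm,z0,z1,r,cc in [("weight",.05,.067,.027,(.477,.298)),("platterside",.01,.028,.06,(.477,.298)),("tin",.014,.027,.024,(.463,-.273)),("loupe",.012,.034,.016,(.458,.0065))]:
        Q=near(P,cc,r+.01,z0,z1)
        if len(Q)>5: print(n,nm,circ(Q,r,cc))
E
```

```text
24.0417
top weight (array([0.476 , 0.2962]), 96, np.float64(0.0042))
top platterside (array([0.4762, 0.2965]), 39, np.float64(0.0005))
top tin (array([ 0.462 , -0.2757]), 50, np.float64(0.0033))
scene weight (array([0.4786, 0.2993]), 125, np.float64(0.0007))
scene platterside (array([0.478 , 0.2997]), 129, np.float64(0.0009))
scene tin (array([ 0.464 , -0.2723]), 91, np.float64(0.0006))
scene loupe (array([0.4586, 0.0083]), 83, np.float64(0.0008))
```

Run:
```python
from h import *
ok=pick((.4775,.2983),0,.0485,.16)
p=current_position();print(p)
if ok:
    servo_line([p[0],p[1],p[2]+.004],rate=.02)
    print("F",np.round(current_force(),2),np.round(current_torque(),3),current_finger_gap())
    servo_line([p[0],p[1],.1],rate=.05)
    print("F",np.round(current_force(),2),np.round(current_torque(),3),current_finger_gap(),current_clock())
wpic("w5"); wpic("s5","scene",(300,60,500,210),3)
```

```text
descend hit False [0.4781 0.2986 0.0491]
gap 0.0534 F [-2.01  0.68  3.83]
[0.4769387  0.29825772 0.04859337]
F [ 0.03  0.31 -6.31] [-0.092  0.019  0.005] 0.0534671793844724
F [ 0.94  0.11 -6.34] [-0.042  0.054 -0.002] 0.05341624490754166 27.5667
```

View pics/s5.png

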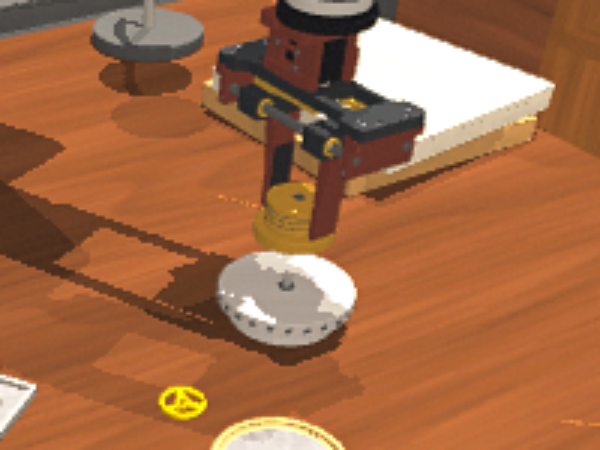

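The weight came off clear of the spindle and hangs level (crop (292,215)). I'll place it in the rest.

Run:
```python
from h import *
place((.642,.166),0,.0208,.13,lift=.15,N=2.5)
wpic("s6","scene",(290,110,490,260),3)
```

```text
gap 0.0535
contact True [0.6419 0.166  0.0204] exp 0.0208
clock 32.9583
```

View pics/s6.png

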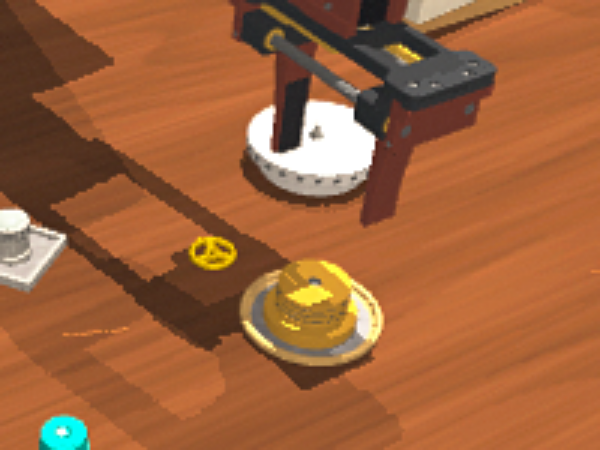

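The weight is in its rest and level (crop (312,310)), and the platter is bare. Now the brass and green level.

Run:
```python
from h import *
ok=pick((.650,-.1447),45,.004,.1,open_=.065,rate=.08)
p=current_position();print(p)
if ok:
    servo_line([p[0],p[1],.06],rate=.05)
    print(current_finger_gap(),current_clock())
wpic("w7"); wpic("s7","scene",(170,180,370,330),3)
```

```text
descend hit False [ 0.6505 -0.1448  0.0046]
gap 0.0334 F [-0.17 -0.37  0.7 ]
[ 0.65004908 -0.14469867  0.00410409]
0.03309878925552146 37.9833
```

View pics/s7.png

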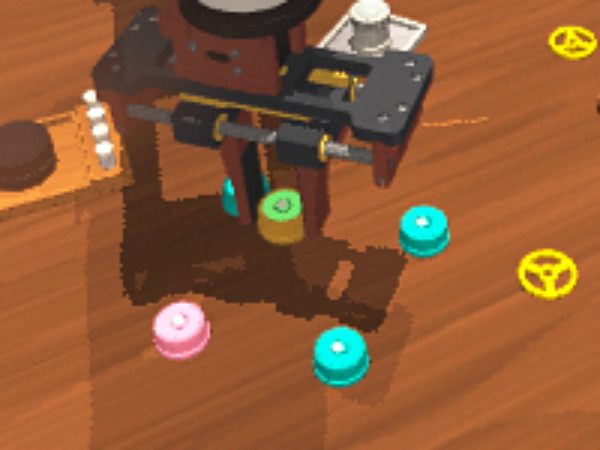

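View pics/w7.png

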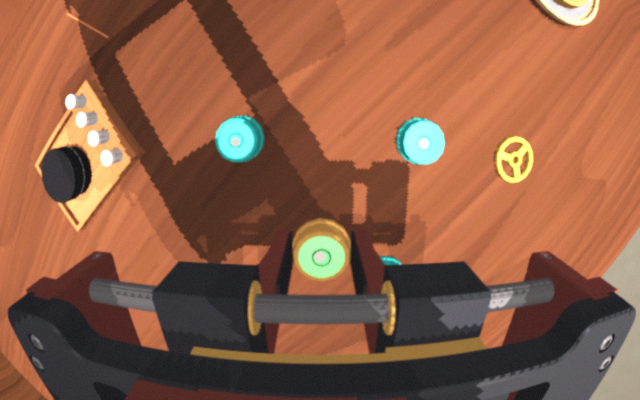

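The level is held upright (wrist view (321,255)) and no look-alike moved. I'll set it on the platter on the −y side, with the jaws tangential to the spindle.

```bash
python3 - <<'E'
from h import *
place((.4773,.2663),0,.0383,.12,lift=.13,open_=.055)
servo_line([.4773,.2663,.2])
move_ptp([.45,-.12,.25],q(0))
sleep(.5)
print(np.abs(current_qvel()).max(),current_clock())
wpic("s8","scene"); wpic("s8z","scene",(340,110,440,180),8); wpic("t8","top",(150,140,470,300),2.5)
E
python3 - <<'E'
from meas import *
full=np.ones((400,640),bool)
for n,c in cs.items():
    P=cloud(c,full)
    for nm,z0,z1,r,cc in [("level",.037,.047,.017,(.4773,.2663)),("platterside",.01,.028,.06,(.477,.298)),("weight",.022,.04,.027,(.642,.166)),("tin",.014,.027,.024,(.4634,-.273)),("loupe",.012,.034,.016,(.458,.0065))]:
        Q=near(P,cc,r+.006,z0,z1)
        if len(Q)>5: print(n,nm,circ(Q,r,cc))
    for nm,cc,r in [("level",(.4773,.2663),.012),("tin",(.4634,-.273),.02),("weight",(.642,.166),.022)]:
        Q=near(P,cc,r,.0,.2)
        if len(Q)>9:
            A=np.c_[Q[:,:2]-cc,np.ones(len(Q))];s=np.linalg.lstsq(A,Q[:,2],rcond=None)[0];print(n,nm,"top plane slope",s[:2].round(3),"z",s[2].round(4))
E
```

```text
gap 0.033
contact True [0.4772 0.2662 0.038 ] exp 0.0383
clock 43.6583
0.005116077291254208 46.2917
top level (array([0.4771, 0.2657]), 46, np.float64(0.002))
top platterside (array([0.4755, 0.296 ]), 37, np.float64(0.0007))
top weight (array([0.6416, 0.1636]), 114, np.float64(0.004))
top loupe (array([0.4575, 0.0039]), 7, np.float64(0.0008))
top level top plane slope [ 0.042 -0.082] z 0.0498
top weight top plane slope [0.002 0.014] z 0.0419
scene level (array([0.4777, 0.2683]), 50, np.float64(0.0011))
scene platterside (array([0.478 , 0.2992]), 126, np.float64(0.0009))
scene weight (array([0.6435, 0.1667]), 152, np.float64(0.0006))
scene tin (array([ 0.4639, -0.2724]), 97, np.float64(0.0005))
scene loupe (array([0.4587, 0.0084]), 84, np.float64(0.001))
scene level top plane slope [-0.017  0.089] z 0.05
scene tin top plane slope [0.008 0.006] z 0.0304
scene weight top plane slope [ 0.002 -0.003] z 0.0421
```

View pics/s8.png

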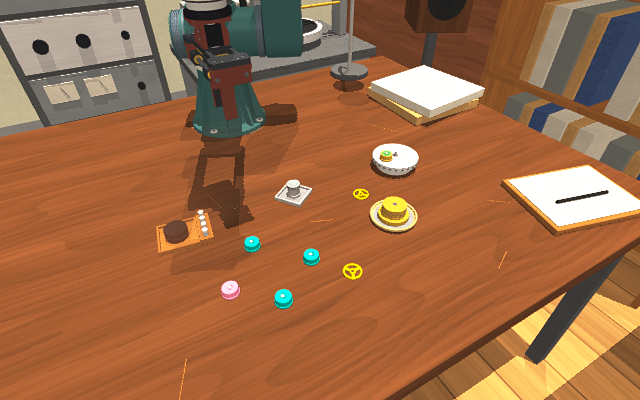

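View pics/s8z.png

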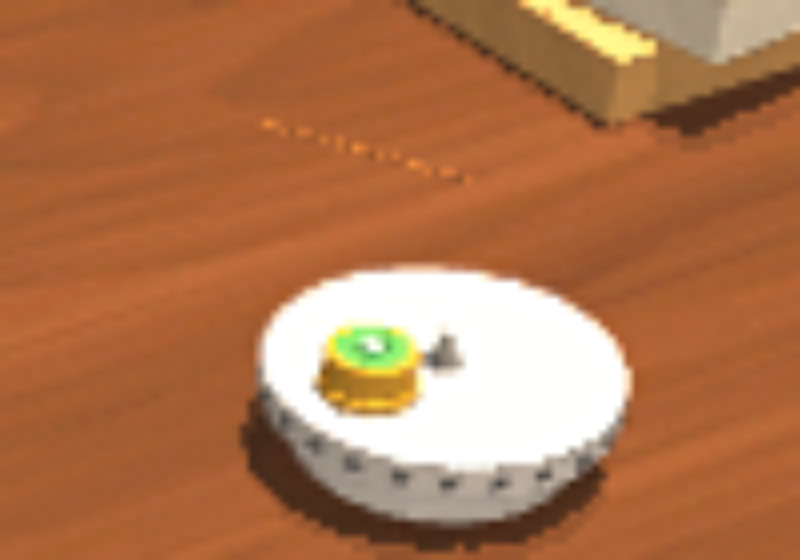

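View pics/t8.png

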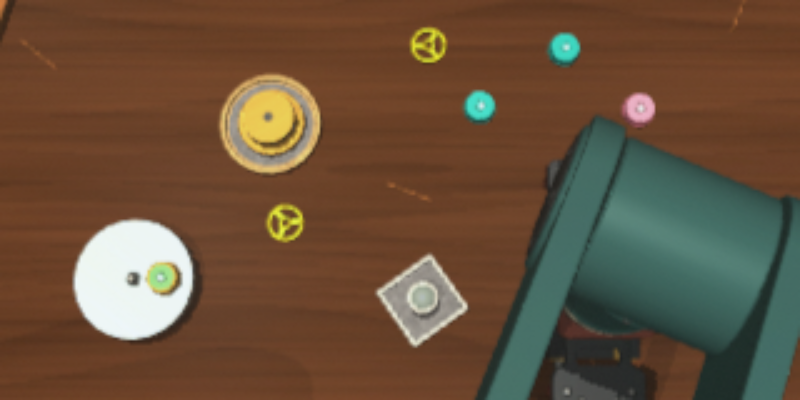

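```bash
python3 -c "
from bench import *
print(current_clock(),close_job())"
```

```text
the job is handed in; nothing more can be done
46.5417 None
```

The job is done and handed in at about 46.5 s: the loupe is in the square tray, the tin in the rack's empty bay and the weight in its rest. The brass and green level went last, onto the bare platter beside the spindle.

**Placings:** The last pictures show each thing standing in its place. Scene-camera circle fits agree with the release positions within about 2 mm. The level's centre is about 31 mm from the axis, with its top at 50 mm as it should be. The tin and weight tops measure level.

**Left alone:** The two yellow adapters and the pink and turquoise look-alikes weren't touched. In the last pictures the ones in view lie where they started.

**Disagreements:**
- **Calibration:** The two cameras differ by 2–4 mm on most things, about what the calibration allows.
- **Level's tilt:** The small-patch depth fits gave slopes of opposite sign (−0.08 and +0.09) from the two cameras. I took that as noise at the rim, since the enlarged scene picture shows the level standing flat.
- **Loupe's tilt:** I judged this from the pictures only.
- **Tin from above:** The arm hid the tin from the top camera at the end, so its final check is from the scene camera alone.

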